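Hold the air monitor's cover open for trimming

ROBOT

A 7-joint arm with a two-finger parallel gripper is mounted at the origin on a cart in front of the work surface, level with it; the furniture and walls round the work are solid. World frame = base frame: x ahead of the robot, y to its left, z up, the work surface at z = 0. Lengths are in mm, angles in degrees, forces in N, time in s.
With the tool pointing down it reaches from about 400 to 900 mm from the base axis. Payload 5.6 kg.
Tool frame: the origin (TCP) lies at the centre of the arm's flange, where the gripper is bolted on; the fingertips stand 190 mm ahead of it and the grasp point (between the pads) lies 171 mm ahead of it (arm.grip_depth is the distance from the TCP to the grasp point, in mm); z points along the fingers, y is the line along which they close (so a half turn about z gives the same grasp; the last joint's range is limited). The gripper opens to 92 mm and grips with 3 to 60 N. Pads are 20 mm wide; open, the fingers measure 128 mm over their backs; the gripper's body (75 mm by 189 mm) begins 69 mm behind the grasp point.
Start: joints at [63.885, 26.786, -0.665, 91.828, 0.344, 61.387, -3.226], TCP at [260.729, -595.417, 404.692] pointing down, gripper open.
Joint ranges: [-144.91, 144.91], [-17.63, 115.5], [-89.93, 88.59], [15.96, 139.68], [-74.01, 254.01], [8.47, 105.57], [-167.45, 167.45]. Speed limits (degrees/s): [147.25, 147.25, 180, 180, 180, 180, 180].

INTERFACE

Orientations are given as a 3x3 rotation matrix whose columns are the frame's x, y, z axes.
In Python, from cell import arm, optics, spot_in, pinpoint gives the robot as it stands. The module is installed in compiled form; this text tells all that it offers.
- The arm moves only by the tool drive_tool, never from a script. Its argument "motion" is a list that holds one entry, the list of rows, each a list of 7 numbers: the turn, a rotation vector about the tool's x, y, z in rad, then the shift along the tool's x, y, z in cm, then the finger opening in cm, from 0 to 9.19. A call has 1 to 5 rows; each row is the pose to reach, as a shift and turn from the pose commanded when the call began, along the tool's axes at that moment; what a row does not reach only later rows make up. A row lasts 1/12 s, in which the tool goes at most 41.7 mm and 7.16 degrees, less where a joint would pass 70% of its speed; a pose out of reach is approached as far as the arm can. A call with a gripper value outside its range is refused whole. The fingers move at their own pace and stop on an object; "squeeze" is the grip in N (left out, the last holds). Time passes only in rows, so rows that repeat a pose let the fingers close. It gives the time, the measured TCP pose, the force, the opening and the grip force at its end, in the units of the state.
- arm.get_state(): the state, without advancing time (a new reading comes with each control period).
- optics.grab_frame(name): name is "scene" or "top" or "wrist"; returns a dict with "frame" (384x512x3 uint8, red, green, blue), "fx", "fy", "cx", "cy" (pixels), "rvec" (rotation vector, rad) and "tvec" (3), from world to camera coordinates, as OpenCV has them. Camera axes: x right, y down, z forward; pixel columns grow to the right and rows downward; lengths in mm; the calibration is good to about 2 mm. A picture is of the moment at which its call begins. There is no depth.
- arm.sign_off(): hands the job in; it is judged then, once.
Trained networks look in a picture, given as the dict that the camera call returned (one of the last four; its "shot" number tells which), for a name from the list of things; names that differ only in an ending like _2 or _b are one class to them, and where a whole thing is asked for, a point or a joint stands for the part that bears it (a point fixed in the world has none). Each returns a list of dicts, best first, with "score" (0 to 1); they miss things now and then, are a little off and sometimes report something else, mostly with a low value. They report only what shows in the picture. A call takes as long as a camera call.
- spot_in(picture, label): "location" ([x, y, z] in mm, in world coordinates, good to about 4 mm: the middle of the surface that is visible of it).
- pinpoint(picture, label): "location" ([x, y, z] in mm, in world coordinates, good to about 4 mm: a listed point, or the origin of a listed thing).
The state is a dict: "clock": time; "qpos": joint angles; "dq": joint speeds; "tau": joint torques, N m; "ee_pos": TCP position; "eef_rot": TCP orientation; "wrist_force": force on the tool from outside, world axes, zero at the start; "wrist_torque": the same for the moment, N m; "gripper_width": finger opening in mm; "grasp_force": force on a finger pad.
Only numpy, scipy, OpenCV 4.12 (cv2) and the standard library are available. Lean on these libraries where they do the work, as an engineer would, in place of code of your own. Each camera call takes 0.05 s, during which the arm holds its last target. There are 200 camera calls.

TASK

I am about to trim the air monitor (the lilac case with the grey sensor dock on its side). First, with the cover still shut, press both sensor cartridges in the dock fully home so that they are live; then lift the case's cover by its black pull tab to 60 degrees from shut, give or take five, and keep holding it there by the tab, because its stay is gone and it drops shut on its own: finish while still holding it. Never swing the cover past 75 degrees, as the lead to its display is short, and leave the loose things round about where they are.

Things in the scene. Friction and masses are not known exactly. Their poses are not given: they have to be found in the camera images.
- monitor: the air monitor, fixed: a lilac case 110 deep (x) x 150 wide (y) x 107 high mm (display on the cover: 112), with a grey sensor dock on its +y side, 110 (x) x 64 (y) x 60 high, centred 110 mm along +y. Origin: centre of the case's underside; x to the back of the case, y to the dock, z up. Its front (-x) roughly faces the robot. A circuit board lies inside, 37 mm below the rim
- monitor_lid (a joint): hinge of the case's cover (110 x 150 mm, 20 mm thick, with display and tab about 0.3 kg): 0 is shut, grows as the front edge is lifted, in rad; 1.047 is 60 degrees. The hinge turns freely: below about 90 degrees the cover falls shut when let go
- cover_hinge (a point): point on the cover's hinge axis, at the middle of the case's back edge, 89 mm above the surface; same axes as the monitor (fixed); the hinge axis runs along y
- cover_tab: the black pull tab with its screw plate, in the middle of the cover's front edge; turns with the cover. Its origin is not on the tab: with the cover shut, its origin and axes are the monitor's
- tab_grip (a point): where the tab is pinched: a tongue 20 mm wide along y, 9 mm thick with an 11 mm rolled lip, standing 34 mm out from the cover's front face, free on both sides. The point is 19 mm in front of that face; with the cover shut it lies 128 mm in front (-x) of the hinge axis and 8 mm above it, 97 mm above the surface. Axes: the monitor's at shut, turning with the cover
- cartridge_front (a joint): how far the front (blue) cartridge is pressed in, m: 0 stands 8 mm proud of its seat, 0.008 is fully home. It starts 3 to 8 mm proud. An O-ring holds it by friction: about 5 N moves it, it stays where it is left, and it stops hard when home (10 to 15 N confirms)
- cartridge_rear (a joint): the same for the rear (orange) cartridge
- cartridge_front_top (a point): centre of the flat top of the front, blue cartridge: a ribbed round cap 30 mm across and 24 mm high that is pressed straight down. In the dock 28 mm in front of its middle. Top 87 mm above the surface when home
- cartridge_rear_top (a point): the same for the rear, orange cartridge, 28 mm behind the dock's middle
- trim_driver: loose screwdriver with green handle, 121 mm long, lying; origin at the underside's centre, as for the other loose things
- blue_marker: loose white marker with blue cap, 122 mm, lying
- pliers: loose pliers with red handles, 175 mm, lying
- oring_box: loose beige flat box, 56 x 90 x 22 mm
- black_objective: loose black microscope objective, 34 mm across, 48 mm high, standing
- orange_vial: loose vial with orange filling and black cap, 22 mm across, 48 mm high, standing

How it is judged (in metres and radians):
On the way:
1. both cartridges are pressed fully home while the cover is still shut (value of joint each of cartridge_front, cartridge_rear above 0.0068 m and value of joint monitor_lid below 0.1 rad), for 0.2 s.
At the end, for the whole second after the job is handed in: the fingers hold the cover by its pull tab (over 0.3 N on the tab), still (under 0.08 rad/s), at 60 degrees from shut, within 6 degrees either way, and both cartridges are home (pressed in at least 6.8 of their 8 mm) (value of joint each of cartridge_front, cartridge_rear above 0.0068 m and value of joint monitor_lid between 0.942 and 1.152 rad and velocity of joint monitor_lid between -0.08 and 0.08 rad/s and contact force between the fingers and cover_tab above 0.3 N); the arm keeps its last pose, push and grip.
It fails at once if the cover is swung past 75 degrees (3 degrees allowed over that) (value of joint monitor_lid above 1.36 rad).
It fails at once if a loose thing near the work is moved by more than 30 mm (distance of any of trim_driver, blue_marker, pliers, oring_box, black_objective, orange_vial from where it was at the start of the episode above 0.03 m).
It also fails if it takes over 48 s, if anything falls off the work surface, if the arm or the gripper's body presses on something with over 40 N, if the wrist force passes 120 N, or if a joint passes its speed limit or range.

## Working session

There is one attempt and no reset: what is moved stays moved. The work goes in short steps, Python scripts to look and compute and a tool call to move; the robot and the scene stay as the last step left them, time stands still between calls to the robot, and variables do not carry over. Pictures are saved under pics/ and viewed, at most 10 in all, crops included, and the job is handed in when it is done.

Besides the shell and the picture viewer there is one more tool, called as name(argument=value, ...) on one line, values as JSON. drive_tool: Moves the arm, as the interface text tells. Its arguments: {"type":"object","properties":{"motion":{"type":"array","items":{"type":"array","items":{"type":"array","items":{"type":"number"}}}},"squeeze":{"type":"number"}},"required":["motion"]}

```bash
mkdir -p pics; cat > h.py <<'E'
from cell import arm, optics, spot_in, pinpoint
import numpy as np, cv2
from scipy.spatial.transform import Rotation as R
np.set_printoptions(precision=1,suppress=True)
E
python3 - <<'E'
from h import *
s=arm.get_state(); print(s['clock'],s['ee_pos'],np.array(s['eef_rot']),s['gripper_width'],s['wrist_force'])
for c in ('scene','top'):
    p=optics.grab_frame(c); cv2.imwrite(f'pics/{c}0.png',cv2.cvtColor(p['frame'],cv2.COLOR_RGB2BGR))
    for n in ['monitor','cover_hinge','tab_grip','cartridge_front_top','cartridge_rear_top','trim_driver','blue_marker','pliers','oring_box','black_objective','orange_vial']:
        r=pinpoint(p,n)
        if r: print(c,n,[(np.array(q['location']),round(q['score'],2)) for q in r[:2]])
E
```

```text
0.0 [ 260.6 -595.2  403.8] [[ 0.9  0.4 -0. ]
 [ 0.4 -0.9  0. ]
 [-0.  -0.  -1. ]] 92.0788598076391 [-0.5  0.   0.3]
scene monitor [(array([555.6,   3. ,   3.9]), 0.75)]
scene cover_hinge [(array([609.5,   8.2,  87.7]), 0.88), (array([484.7,   6.5,  93.7]), 0.67)]
scene tab_grip [(array([483.4,   2.4,  99.3]), 0.6)]
scene cartridge_front_top [(array([525.5, 118.7,  89.1]), 0.47)]
scene cartridge_rear_top [(array([577.4, 116. ,  92.6]), 0.43), (array([525.6, 117. ,  88.8]), 0.39)]
scene trim_driver [(array([370.4, -93.8,   0.5]), 0.72)]
scene blue_marker [(array([369.2,  94.7,   8.8]), 0.5)]
scene pliers [(array([450.5, 407.3,  -0.5]), 0.68)]
scene oring_box [(array([607.4, 429. ,   0.6]), 0.75)]
scene black_objective [(array([760.4, 188. ,  -0.7]), 0.63)]
scene orange_vial [(array([721.6, -16.2,   2.6]), 0.65)]
top monitor [(array([554.6,   5.7,   0.1]), 0.57)]
top cover_hinge [(array([610.1,   9.4,  88.2]), 0.66), (array([728.1, -12.5,   4.9]), 0.3)]
top tab_grip [(array([480.4,   7. ,  97.6]), 0.62), (array([581.1, 122.3,  89.3]), 0.54)]
top cartridge_front_top [(array([526.4, 114.4,  91.1]), 0.5)]
top cartridge_rear_top [(array([580. , 120.6,  89.2]), 0.5)]
top trim_driver [(array([367.8, -92.5,   2. ]), 0.72)]
top blue_marker [(array([364.2,  91.1,   0.2]), 0.52)]
top pliers [(array([449.5, 397.2,  -0.2]), 0.74), (array([554. ,  10.5,   1.9]), 0.17)]
top oring_box [(array([370.7, -88.5,   3.2]), 0.47)]
top black_objective [(array([758.9, 182.6,   1.9]), 0.65)]
top orange_vial [(array([730.3, -14.7,   3.5]), 0.52)]
```

View pics/scene0.png

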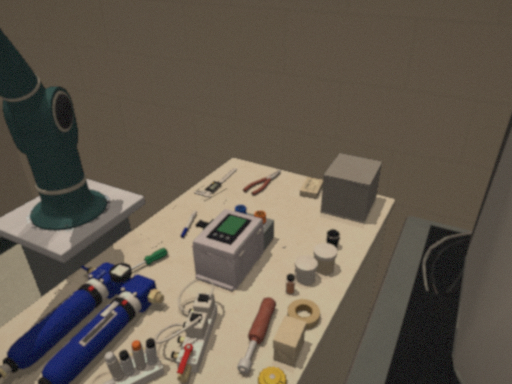

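View pics/top0.png

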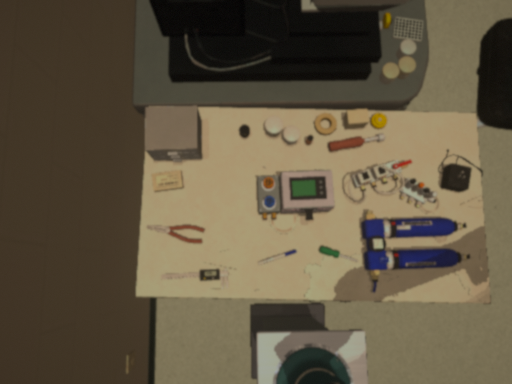

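The monitor stands at about (555,4), yawed roughly 2°, with its tab facing the robot (top image (309,215)). The caps are at (269,183) and (269,201). The nearest loose things, the marker and driver, lie low in front of it, clear of the work. I'll move above the dock first.

```bash
cat >> h.py <<'E'
def go(pos,rot,s=None):
    "row (turn rad, shift cm) from the present pose to the world pose"
    s=s or arm.get_state(); A=np.array(s['eef_rot'])
    rv=R.from_matrix(A.T@rot).as_rotvec(); d=A.T@(np.array(pos)-s['ee_pos'])/10
    print('t',round(s['clock'],2),'turn',np.round(rv,3),'deg %.1f'%np.degrees(np.linalg.norm(rv)),'shift cm',np.round(d,2),'mm %.0f'%(10*np.linalg.norm(d)))
def pose(yaw,tilt):
    "tool x along the monitor's x; tilt>0 leans the fingers forward (+x)"
    return R.from_euler('ZY',[yaw,-tilt],degrees=True).as_matrix()@np.diag([1.,-1,-1])
E
python3 - <<'E'
from h import *
go([526,117,345],pose(2,0))
E
```

```text
t 1.2 turn [0.  0.  0.4] deg 21.6 shift cm [ 52.9 -54.6   6. ] mm 763
```

drive_tool(motion=[[[0, 0, 0, 13.2, -13.6, 0, 3], [0, 0, 0, 13.2, -13.6, 0, 3], [0, 0, 0, 13.2, -13.6, 0, 0], [0, 0, 0, 13.2, -13.6, 0, 0], [0, 0, 0, 13.2, -13.6, 0, 0]]])

```text
clock: 1.62
ee_pos: [328.9, -413.5, 404.8]
eef_rot: [[0.914, 0.405, 0.001], [0.405, -0.914, 0.002], [0.001, -0.001, -1.0]]
wrist_force: [0.9, 0.8, -1.0]
gripper_width: 60.6
grasp_force: 0.0
```

drive_tool(motion=[[[0, 0, 0, 13.2, -13.6, 0, 0], [0, 0, 0, 13.2, -13.6, 0, 0], [0, 0, 0, 13.2, -13.6, 0, 0], [0, 0, 0, 13.2, -13.6, 0, 0], [0, 0, 0, 13.2, -13.6, 0, 0]]])

```text
clock: 2.03
ee_pos: [394.7, -236.0, 405.1]
eef_rot: [[0.914, 0.405, 0.001], [0.405, -0.914, 0.001], [0.001, -0.0, -1.0]]
wrist_force: [0.6, 0.2, 0.8]
gripper_width: 27.2
grasp_force: 0.0
```

drive_tool(motion=[[[0, 0, 0, 13.2, -13.6, 0, 0], [0, 0, 0, 13.2, -13.6, 0, 0], [0, 0, 0, 13.2, -13.6, 0, 0], [0, 0, 0, 13.2, -13.6, 0, 0], [0, 0, 0, 13.2, -13.6, 0, 0]]])

```text
clock: 2.45
ee_pos: [460.7, -58.3, 405.3]
eef_rot: [[0.914, 0.406, 0.002], [0.406, -0.914, 0.001], [0.002, -0.0, -1.0]]
wrist_force: [0.8, -0.1, -0.3]
gripper_width: 0.5
grasp_force: 0.0
```

```bash
sed -i 's/precision=1/precision=3/' h.py; python3 - <<'E'
from h import *
s=arm.get_state(); print(s['clock'],s['ee_pos'],s['gripper_width'])
p=optics.grab_frame('wrist'); cv2.imwrite('pics/w1.png',cv2.cvtColor(p['frame'],cv2.COLOR_RGB2BGR))
for n in ['monitor','cover_hinge','tab_grip','cartridge_front_top','cartridge_rear_top']:
    r=pinpoint(p,n); print(n,[(np.array(q['location']),round(q['score'],2)) for q in r[:2]])
go([526,117,345],pose(2,0))
E
```

```text
2.45 [460.712 -58.309 405.28 ] 0.49694381657913117
monitor [(array([554.4,   6.7,   2. ]), 0.67)]
cover_hinge []
tab_grip [(array([483.5,   8.7,  98.7]), 0.63)]
cartridge_front_top [(array([523.9, 121.2,  93.8]), 0.93), (array([554.7,   5.6,  -2. ]), 0.73)]
cartridge_rear_top []
t 2.75 turn [0.001 0.001 0.376] deg 21.5 shift cm [ 13.34 -13.96   5.94] mm 202
```

drive_tool(motion=[[[0, 0, 0.09, 13.3, -14, 3, 0], [0, 0, 0.18, 13.3, -14, 4, 0], [0, 0, 0.28, 13.3, -14, 4, 0], [0, 0, 0.376, 13.3, -14, 4, 0], [0, 0, 0.376, 13.3, -14, 4, 0]]])

```text
clock: 3.17
ee_pos: [526.2, 119.3, 364.1]
eef_rot: [[1.0, 0.03, 0.0], [0.03, -1.0, -0.0], [0.0, 0.0, -1.0]]
wrist_force: [1.4, 0.3, -0.6]
gripper_width: 0.3
grasp_force: 0.0
```

```bash
python3 - <<'E'
from h import *
s=arm.get_state(); print(s['clock'],s['ee_pos'],s['gripper_width'])
p=optics.grab_frame('wrist'); cv2.imwrite('pics/w2.png',cv2.cvtColor(p['frame'],cv2.COLOR_RGB2BGR))
for n in ['monitor','tab_grip','cartridge_front_top','cartridge_rear_top']:
    r=pinpoint(p,n); print(n,[(np.array(q['location']),round(q['score'],2)) for q in r[:2]])
go([526,118,300],pose(2,0))
E
```

```text
3.1667 [526.195 119.266 364.131] 0.27375277792716673
monitor [(array([557.7,   7.3,  -0.7]), 0.85)]
tab_grip [(array([484.4,   5.6,  99.8]), 0.73)]
cartridge_front_top [(array([521.6, 118.3,  93.8]), 0.78)]
cartridge_rear_top [(array([584.1, 119. ,  95.8]), 0.76)]
t 3.42 turn [ 0.001  0.001 -0.   ] deg 0.1 shift cm [ 0.05 -0.12  6.44] mm 64
```

View pics/w2.png

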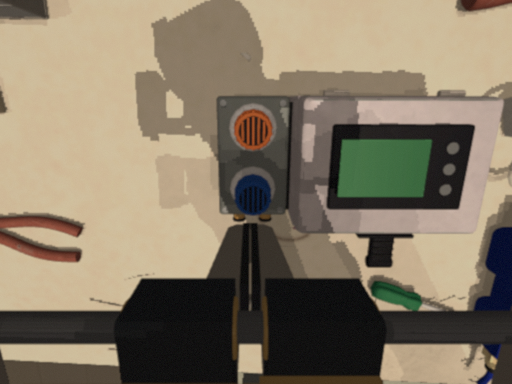

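The wrist view shows the caps at about (253,194) and (253,129), and the case edges are parallel to the image rows, so the tool yaw matches. I'll back-project these pixels.

```bash
cat >> h.py <<'E'
def back(p,u,v,z):
    Rm=cv2.Rodrigues(np.array(p['rvec'],float))[0]; t=np.array(p['tvec'],float).ravel()
    c=-Rm.T@t; d=Rm.T@np.array([(u-p['cx'])/p['fx'],(v-p['cy'])/p['fy'],1]); return c+d*(z-c[2])/d[2]
E
python3 - <<'E'
from h import *
p=optics.grab_frame('wrist'); f=cv2.cvtColor(p['frame'],cv2.COLOR_RGB2HSV)
for n,lo,hi,x in (('blue',(100,120,50),(125,255,255),(220,290,160,215)),('orange',(5,140,100),(18,255,255),(220,290,100,160))):
    m=cv2.inRange(f,lo,hi); k=np.zeros_like(m); k[x[2]:x[3],x[0]:x[1]]=1; m=m*k
    (u,v),r=cv2.minEnclosingCircle(cv2.findNonZero(m)); x0,y0,w,h=cv2.boundingRect(m)
    print(n,u,v,r,(x0,y0,w,h)); [print(z,back(p,u,v,z)) for z in (80,92)]
print('tab',back(p,379,251,100),'dock corners',back(p,218,97,60),back(p,219,213,60), 'case',back(p,302,97,107),back(p,503,97,107),back(p,302,232,107),back(p,472,232,107))
E
```

```text
blue 249.41917419433594 193.31298828125 19.758899688720703 (232, 174, 35, 40)
80 [525.299 116.347  80.   ]
92 [528.928 116.482  92.   ]
orange 249.7979736328125 127.98989868164062 20.026103973388672 (232, 108, 37, 41)
80 [581.582 118.     80.   ]
92 [582.652 118.06   92.   ]
tab [483.674   4.004 100.   ] dock corners [605.189 146.285  60.   ] [498.527 144.585  60.   ] case [607.309  81.283 107.   ] [612.419 -63.781 107.   ] [502.024  72.663 107.   ] [506.805 -66.015 107.   ]
```

drive_tool(motion=[[[0, 0, 0, 0.05, 0.25, 3.5, 0], [0, 0, 0, 0.05, 0.25, 6.5, 0], [0, 0, 0, 0.05, 0.25, 7.2, 0], [0, 0, 0, 0.05, 0.25, 7.2, 0]]])

```text
clock: 3.8
ee_pos: [525.4, 114.2, 291.2]
eef_rot: [[0.999, 0.034, -0.004], [0.034, -0.999, -0.002], [-0.004, 0.001, -1.0]]
wrist_force: [-0.2, 0.0, 0.2]
gripper_width: 0.3
grasp_force: 0.0
```

drive_tool(motion=[[[0, 0, 0, 0, 0, 0.3, 0], [0, 0, 0, 0, 0, 0.6, 0], [0, 0, 0, 0, 0, 0.9, 0], [0, 0, 0, 0, 0, 1.1, 0], [0, 0, 0, 0, 0, 1.2, 0]]])

```text
clock: 4.22
ee_pos: [526.7, 116.3, 281.8]
eef_rot: [[0.999, 0.037, 0.002], [0.037, -0.999, 0.0], [0.002, 0.0, -1.0]]
wrist_force: [-0.4, -0.5, 5.5]
gripper_width: 0.7
grasp_force: 2.5
```

Contact at 5.5 N, and the cartridge is moving. I'll continue down until the force rises at the hard stop.

drive_tool(motion=[[[0, 0, 0, 0, 0, 0.15, 0], [0, 0, 0, 0, 0, 0.3, 0], [0, 0, 0, 0, 0, 0.45, 0], [0, 0, 0, 0, 0, 0.45, 0]]])

```text
clock: 4.55
ee_pos: [526.8, 116.3, 277.5]
eef_rot: [[0.999, 0.037, 0.002], [0.037, -0.999, -0.0], [0.002, 0.0, -1.0]]
wrist_force: [-0.9, -1.1, 8.4]
gripper_width: 0.5
grasp_force: 4.1
```

drive_tool(motion=[[[0, 0, 0, 0, 0, 0.1, 0], [0, 0, 0, 0, 0, 0.2, 0], [0, 0, 0, 0, 0, 0.2, 0]]])

```text
clock: 4.8
ee_pos: [526.8, 116.5, 277.3]
eef_rot: [[0.999, 0.037, 0.003], [0.037, -0.999, -0.001], [0.003, 0.001, -1.0]]
wrist_force: [-5.1, -2.3, 23.3]
gripper_width: 0.3
grasp_force: 11.7
```

Front cartridge is home: 23 N with no further travel. Next is the rear one.

drive_tool(motion=[[[0, 0, 0, 0, 0, -2.5, 0], [0, 0, 0, 2, 0, -2.7, 0], [0, 0, 0, 5.55, 0, -2.5, 0], [0, 0, 0, 5.55, 0, -1.6, 0], [0, 0, 0, 5.55, 0, -1.3, 0]]])

```text
clock: 5.22
ee_pos: [582.3, 118.1, 286.2]
eef_rot: [[0.999, 0.036, -0.0], [0.036, -0.999, 0.0], [-0.0, -0.0, -1.0]]
wrist_force: [-0.2, 0.7, -0.6]
gripper_width: 0.4
grasp_force: 0.0
```

drive_tool(motion=[[[0, 0, 0, 0, 0, 0.25, 0], [0, 0, 0, 0, 0, 0.5, 0], [0, 0, 0, 0, 0, 0.75, 0], [0, 0, 0, 0, 0, 1, 0], [0, 0, 0, 0, 0, 1, 0]]])

```text
clock: 5.63
ee_pos: [580.7, 118.6, 277.5]
eef_rot: [[0.999, 0.037, -0.001], [0.037, -0.999, -0.0], [-0.001, 0.0, -1.0]]
wrist_force: [-3.5, -0.7, 5.2]
gripper_width: 0.5
grasp_force: 2.5
```

drive_tool(motion=[[[0, 0, 0, 0, 0, 0.1, 0], [0, 0, 0, 0, 0, 0.2, 0], [0, 0, 0, 0, 0, 0.2, 0]]])

```text
clock: 5.88
ee_pos: [580.7, 118.7, 277.4]
eef_rot: [[0.999, 0.037, -0.001], [0.037, -0.999, -0.001], [-0.001, 0.001, -1.0]]
wrist_force: [-7.0, -2.4, 18.1]
gripper_width: 0.5
grasp_force: 8.5
```

Both are home. I'll lift and go to the tab pre-grasp, tilted 25° forward, with fingers closing along y.

drive_tool(motion=[[[0, 0, 0, 0, 0, -4, 0], [0, 0, 0, 0, 0, -8, 2], [0, 0, 0, 0, 0, -8, 5]]])

```text
clock: 6.13
ee_pos: [583.2, 119.5, 362.7]
eef_rot: [[0.999, 0.037, 0.012], [0.037, -0.999, 0.003], [0.012, -0.002, -1.0]]
wrist_force: [1.1, 0.5, 0.8]
gripper_width: 11.9
grasp_force: 0.0
```

```bash
python3 - <<'E'
from h import *
s=arm.get_state(); print(s['ee_pos'],s['qpos'])
Q=pose(2,25); print(Q)
g=np.array([480,5,99.]);
go(g-Q[:,2]*(171+75),Q)
E
```

```text
[583.168 119.548 362.659] [   1.435   25.93   -21.093  101.124   11.264   54.277 -112.075]
[[ 0.906  0.035  0.422]
 [ 0.032 -0.999  0.015]
 [ 0.423  0.    -0.906]]
t 6.13 turn [-0.003  0.424  0.002] deg 24.3 shift cm [-21.18  11.04   3.78] mm 242
```

drive_tool(motion=[[[0, 0.05, 0, -18, 9.4, 0, 5], [0, 0.12, 0, -18, 9.4, 0, 5], [0, 0.2, 0, -18, 9.4, 0, 5], [0, 0.28, 0, -18, 9.4, 0, 5], [0, 0.36, 0, -18, 9.4, 0, 5]]])

```text
clock: 6.55
ee_pos: [402.2, 16.9, 354.7]
eef_rot: [[0.934, 0.037, 0.355], [0.035, -0.999, 0.012], [0.355, 0.001, -0.935]]
wrist_force: [-1.0, -0.7, 0.4]
gripper_width: 45.2
grasp_force: 0.0
```

```bash
python3 - <<'E'
from h import *
s=arm.get_state(); print(s['ee_pos'],s['qpos'])
p=optics.grab_frame('wrist'); cv2.imwrite('pics/w3.png',cv2.cvtColor(p['frame'],cv2.COLOR_RGB2BGR))
for c in (p,optics.grab_frame('scene')):
    r=pinpoint(c,'tab_grip'); print([(np.array(q['location']),round(q['score'],2)) for q in r[:2]])
Q=pose(2,25)
go(np.array([480,5,99.])-Q[:,2]*(171+75),Q)
E
```

```text
[402.247  16.854 354.668] [  13.095    3.977  -21.462  132.333    9.123   23.51  -103.646]
[(array([483. ,   4.2,  97.3]), 0.96)]
[(array([484.1,   8. ,  92.6]), 0.61)]
t 6.75 turn [0.    0.075 0.001] deg 4.3 shift cm [-3.89  1.5   2.14] mm 47
```

View pics/w3.png

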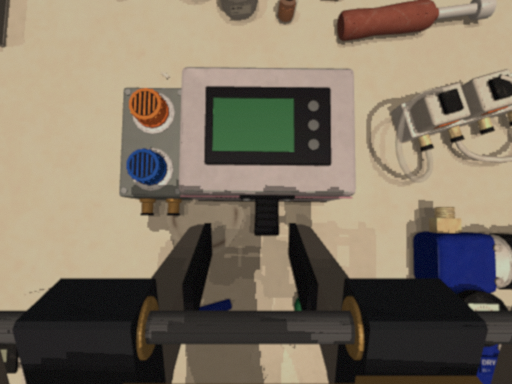

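Tab at (266,215), slightly right of the finger midline (~250), which fits y≈5. Joint 4 is near its range here, so I'll keep the present 21° tilt and approach along the tool axis.

```bash
python3 - <<'E'
from h import *
s=arm.get_state(); Q=pose(2,20.8)
g=np.array([480,5,99.])
go(g-Q[:,2]*(171+60),Q); go(g-Q[:,2]*171,Q)
E
```

```text
t 6.75 turn [0.    0.002 0.001] deg 0.1 shift cm [-2.08  1.51  3.57] mm 44
t 6.75 turn [0.    0.002 0.001] deg 0.1 shift cm [-2.07  1.5   9.57] mm 99
```

drive_tool(motion=[[[0, 0, 0, -2.05, 1.5, 3.5, 5], [0, 0, 0, -2.05, 1.5, 3.5, 5], [0, 0, 0, -2.05, 1.5, 6, 5], [0, 0, 0, -2.05, 1.5, 8.5, 5], [0, 0, 0, -2.05, 1.5, 9.5, 5]]])

```text
clock: 7.17
ee_pos: [421.6, 4.1, 257.4]
eef_rot: [[0.936, 0.037, 0.35], [0.035, -0.999, 0.013], [0.35, 0.0, -0.937]]
wrist_force: [-0.0, -0.3, 0.1]
gripper_width: 50.2
grasp_force: 0.0
```

```bash
python3 - <<'E'
from h import *
s=arm.get_state(); print(s['clock'],s['ee_pos'],s['qpos'],s['wrist_force'],np.array(s['eef_rot']))
print('grasp pt',np.array(s['ee_pos'])+171*np.array(s['eef_rot'])[:,2])
p=optics.grab_frame('wrist'); cv2.imwrite('pics/w4.png',cv2.cvtColor(p['frame'],cv2.COLOR_RGB2BGR))
r=pinpoint(p,'tab_grip'); print([(np.array(q['location']),round(q['score'],2)) for q in r[:2]])
E
```

```text
7.1667 [421.649   4.054 257.358] [   3.503   17.105  -10.013  134.759   27.723    8.9   -120.101] [-0.005 -0.276  0.126] [[ 0.936  0.037  0.35 ]
 [ 0.035 -0.999  0.013]
 [ 0.35   0.    -0.937]]
grasp pt [481.451   6.275  97.171]
[(array([484.1,   5.9,  96.4]), 0.86)]
```

View pics/w4.png

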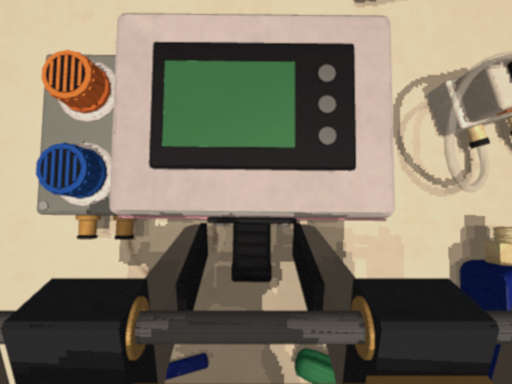

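The tab (252,250) sits centred between the fingers, and the grasp point is within 3 mm of it. Closing.

drive_tool(motion=[[[0, 0, 0, 0, 0, 0, 1.5], [0, 0, 0, 0, 0, 0, 1.5], [0, 0, 0, 0, 0, 0, 1.5], [0, 0, 0, 0, 0, 0, 1.5], [0, 0, 0, 0, 0, 0, 1.5]]], squeeze=25)

```text
clock: 7.68
ee_pos: [420.1, 3.3, 259.8]
eef_rot: [[0.935, 0.036, 0.354], [0.034, -0.999, 0.013], [0.354, -0.0, -0.935]]
wrist_force: [-1.7, -0.9, 3.0]
gripper_width: 20.2
grasp_force: 25.0
```

```bash
cat >> h.py <<'E'
def arc(degs, keep, g0, A0):
    "rows that swing the tool about the hinge by degs; keep = fraction by which the tool turns along; g0,A0: grasp point and tool rotation at 0"
    yw=np.radians(2); ax=np.array([-np.sin(yw),np.cos(yw),0]); H=np.array([611.5,9.,89.])
    for a in degs:
        W=R.from_rotvec(ax*np.radians(a)).as_matrix(); A=R.from_rotvec(ax*np.radians(a*keep)).as_matrix()@A0
        yield a, H+W@(g0-H)-171*A[:,2], A
E
python3 - <<'E'
from h import *
s=arm.get_state(); print(s['gripper_width'],s['grasp_force'],s['wrist_force'])
A=np.array(s['eef_rot']); g=np.array(s['ee_pos'])+171*A[:,2]; print(g,A)
for a,p,Q in arc([5,10,15,20,30,40,50,60],.7,g,A): print(a,p); go(p,Q)
E
```

```text
20.187391501888385 25.014860210940242 [-1.733 -0.932  3.037]
[480.57    5.575  99.857] [[ 0.935  0.036  0.354]
 [ 0.034 -0.999  0.013]
 [ 0.354 -0.    -0.935]]
5 [431.414   3.727 274.561]
t 7.68 turn [ 0.    -0.061  0.   ] deg 3.5 shift cm [ 1.58  0.   -0.98] mm 19
10 [443.902   4.164 288.552]
t 7.68 turn [ 0.    -0.122  0.   ] deg 7.0 shift cm [ 3.25  0.   -1.85] mm 37
15 [457.509   4.639 301.669]
t 7.68 turn [ 0.    -0.183  0.   ] deg 10.5 shift cm [ 4.98  0.   -2.59] mm 56
20 [472.169   5.151 313.82 ]
t 7.68 turn [ 0.    -0.244  0.   ] deg 14.0 shift cm [ 6.78  0.01 -3.21] mm 75
30 [504.358   6.275 334.885]
t 7.68 turn [ 0.001 -0.367  0.   ] deg 21.0 shift cm [10.54  0.01 -4.04] mm 113
40 [539.815   7.513 351.126]
t 7.68 turn [ 0.001 -0.489  0.   ] deg 28.0 shift cm [14.44  0.02 -4.3 ] mm 151
50 [577.783   8.839 362.027]
t 7.68 turn [ 0.001 -0.611  0.   ] deg 35.0 shift cm [18.37  0.02 -3.98] mm 188
60 [617.427  10.223 367.197]
t 7.68 turn [ 0.001 -0.733  0.001] deg 42.0 shift cm [22.27  0.03 -3.06] mm 225
```

The grip is firm: 20.2 mm opening, 25 N. I'll turn the tool fully with the cover so nothing slips.

```bash
python3 - <<'E'
from h import *
s=arm.get_state()
A=np.array(s['eef_rot']); g=np.array(s['ee_pos'])+171*A[:,2]; np.savez('g.npz',g=g,A=A)
for a,p,Q in arc([2,5,9,13,17],1,g,A): print(a); go(p,Q)
E
```

```text
2
t 7.68 turn [ 0.    -0.035  0.   ] deg 2.0 shift cm [ 0.8  0.  -0.4] mm 9
5
t 7.68 turn [ 0.    -0.087  0.   ] deg 5.0 shift cm [ 2.03  0.   -0.95] mm 22
9
t 7.68 turn [ 0.    -0.157  0.   ] deg 9.0 shift cm [ 3.7   0.   -1.58] mm 40
13
t 7.68 turn [ 0.    -0.227  0.   ] deg 13.0 shift cm [ 5.42  0.01 -2.09] mm 58
17
t 7.68 turn [ 0.    -0.297  0.   ] deg 17.0 shift cm [ 7.17  0.01 -2.48] mm 76
```

drive_tool(motion=[[[0, -0.035, 0, 0.8, 0, -0.4, 1.5], [0, -0.087, 0, 2.03, 0, -0.95, 1.5], [0, -0.157, 0, 3.7, 0, -1.58, 1.5], [0, -0.227, 0, 5.42, 0, -2.09, 1.5], [0, -0.297, 0, 7.17, 0, -2.48, 1.5]]])

```text
clock: 8.1
ee_pos: [479.1, 5.3, 309.0]
eef_rot: [[0.997, 0.036, 0.062], [0.036, -0.999, 0.004], [0.062, -0.001, -0.998]]
wrist_force: [4.2, -0.2, -4.2]
gripper_width: 20.2
grasp_force: 25.0
```

```bash
cat >> h.py <<'E'
def nxt(degs):
    s=arm.get_state(); d=np.load('g.npz'); A=np.array(s['eef_rot']); P=np.array(s['ee_pos'])+171*A[:,2]
    v=P-np.array([611.5,9,89]); v0=d['g']-np.array([611.5,9,89]); e=lambda w:np.degrees(np.arctan2(w[2],-w[0]))
    print('lid from pos',e(v)-e(v0),'radius',np.hypot(v[0],v[2]),np.hypot(v0[0],v0[2]),'from tool',np.degrees(np.linalg.norm(R.from_matrix(A@d['A'].T).as_rotvec())))
    print('q',s['qpos'],'w',s['gripper_width'],s['grasp_force'],'F',s['wrist_force'],s['dq'])
    for a,p,Q in arc(degs,1,d['g'],d['A']): print(a); go(p,Q,s)
E
python3 -c "
from h import *
nxt([21,25,29,33,37])"
```

```text
lid from pos 17.303542739166186 radius 131.43725144832285 131.37897378459232 from tool 17.161652264314572
q [  16.927   19.883  -25.165  119.701   13.52    39.366 -104.844] w 20.155386454757757 25.008412655442953 F [ 4.218 -0.206 -4.202] [  3.234  14.732  -6.131 -43.468 -17.552  76.205  18.534]
21
t 8.1 turn [-0.    -0.067 -0.   ] deg 3.8 shift cm [ 1.54 -0.01 -0.71] mm 17
25
t 8.1 turn [-0.    -0.137 -0.   ] deg 7.8 shift cm [ 3.2  -0.01 -1.37] mm 35
29
t 8.1 turn [-0.    -0.207 -0.   ] deg 11.8 shift cm [ 4.91 -0.01 -1.92] mm 53
33
t 8.1 turn [-0.    -0.276  0.   ] deg 15.8 shift cm [ 6.65 -0.01 -2.34] mm 71
37
t 8.1 turn [-0.    -0.346  0.   ] deg 19.8 shift cm [ 8.42 -0.01 -2.65] mm 88
```

drive_tool(motion=[[[0, -0.067, 0, 1.54, 0, -0.71, 1.5], [0, -0.137, 0, 3.2, 0, -1.37, 1.5], [0, -0.207, 0, 4.91, 0, -1.92, 1.5], [0, -0.276, 0, 6.65, 0, -2.34, 1.5], [0, -0.346, 0, 8.42, 0, -2.65, 1.5]]])

```text
clock: 8.52
ee_pos: [561.3, 8.2, 340.1]
eef_rot: [[0.959, 0.036, -0.281], [0.035, -0.999, -0.01], [-0.281, -0.0, -0.96]]
wrist_force: [1.4, -0.4, -3.0]
gripper_width: 20.0
grasp_force: 25.0
```

```bash
python3 -c "
from h import *
nxt([41,45,49,53,56])"
```

```text
lid from pos 36.78399446200241 radius 131.18183859344256 131.37897378459232 from tool 37.05416180454786
q [  14.43    29.173  -24.461  101.158   10.422   68.732 -102.056] w 20.0486752723388 25.00529186683707 F [ 1.432 -0.377 -2.952] [ -9.051  27.293   4.247 -46.503  -3.961  66.679   2.814]
41
t 8.52 turn [ 0.001 -0.069 -0.   ] deg 3.9 shift cm [ 1.6  -0.01 -0.83] mm 18
45
t 8.52 turn [ 0.001 -0.139 -0.   ] deg 7.9 shift cm [ 3.27 -0.01 -1.49] mm 36
49
t 8.52 turn [ 0.001 -0.208 -0.   ] deg 11.9 shift cm [ 4.97 -0.   -2.03] mm 54
53
t 8.52 turn [ 0.001 -0.278 -0.   ] deg 15.9 shift cm [ 6.71 -0.   -2.45] mm 71
56
t 8.52 turn [ 0.001 -0.331 -0.   ] deg 18.9 shift cm [ 8.04 -0.   -2.69] mm 85
```

drive_tool(motion=[[[0, -0.069, 0, 1.6, 0, -0.83, 1.5], [0, -0.139, 0, 3.27, 0, -1.49, 1.5], [0, -0.208, 0, 4.97, 0, -2.03, 1.5], [0, -0.278, 0, 6.71, 0, -2.45, 1.5], [0, -0.331, 0, 8.04, 0, -2.69, 1.5]]])

```text
clock: 8.93
ee_pos: [646.3, 11.0, 342.5]
eef_rot: [[0.815, 0.036, -0.578], [0.029, -0.999, -0.021], [-0.579, -0.0, -0.816]]
wrist_force: [-1.0, -1.1, -2.3]
gripper_width: 20.0
grasp_force: 25.0
```

```bash
python3 -c "
from h import *
nxt([58,59,60])"
```

```text
lid from pos 55.92705158609893 radius 130.84296566628376 131.37897378459232 from tool 56.08466520792038
q [  10.295   41.404  -22.175   82.244    9.121   94.213 -101.51 ] w 20.02080862619866 25.00040978193283 F [-0.953 -1.087 -2.263] [ -8.028  24.568   4.714 -35.646  -2.332  45.52    0.668]
58
t 8.93 turn [ 0.001 -0.033 -0.001] deg 1.9 shift cm [ 0.73 -0.03 -0.44] mm 9
59
t 8.93 turn [ 0.001 -0.051 -0.001] deg 2.9 shift cm [ 1.14 -0.03 -0.63] mm 13
60
t 8.93 turn [ 0.001 -0.068 -0.001] deg 3.9 shift cm [ 1.55 -0.03 -0.82] mm 17
```

drive_tool(motion=[[[0, -0.033, 0, 0.73, 0, -0.44, 1.5], [0, -0.051, 0, 1.14, 0, -0.63, 1.5], [0, -0.068, 0, 1.55, 0, -0.82, 1.5], [0, -0.068, 0, 1.55, 0, -0.82, 1.5], [0, -0.068, 0, 1.55, 0, -0.82, 1.5]]])

```text
clock: 9.35
ee_pos: [662.7, 11.7, 340.0]
eef_rot: [[0.777, 0.036, -0.629], [0.028, -0.999, -0.023], [-0.629, 0.001, -0.777]]
wrist_force: [2.0, -2.0, -5.4]
gripper_width: 20.1
grasp_force: 25.0
```

```bash
python3 -c "
from h import *
nxt([60])
for c in ('scene','top'):
    p=optics.grab_frame(c)
    for n in ('tab_grip','cartridge_front_top','cartridge_rear_top'): print(c,n,[(np.array(q['location']),round(q['score'],2)) for q in pinpoint(p,n)[:2]])
    if c=='scene': cv2.imwrite('pics/s5.png',cv2.cvtColor(cv2.resize(p['frame'][150:310,150:350],None,fx=3,fy=3),cv2.COLOR_RGB2BGR))
print(arm.get_state()['dq'])"
```

```text
lid from pos 59.75250556851025 radius 130.80558189469534 131.37897378459232 from tool 59.69941455632115
q [   9.421   43.978  -21.639   78.472    8.884   98.919 -101.449] w 20.11008401100618 25.003931522369385 F [ 1.964 -1.952 -5.434] [ 0.093 -0.528 -0.089  0.482  0.192 -0.886  0.059]
60
t 9.35 turn [ 0.002 -0.005 -0.001] deg 0.3 shift cm [ 0.06 -0.01 -0.08] mm 1
scene tab_grip [(array([554.9,   7.1, 204.6]), 0.35)]
scene cartridge_front_top [(array([450.6, 406. ,  -0.9]), 0.51)]
scene cartridge_rear_top []
top tab_grip [(array([548.6,   6.4, 203.1]), 0.62)]
top cartridge_front_top [(array([525.1, 111.5,  83.9]), 0.67)]
top cartridge_rear_top [(array([581. , 122. ,  86.2]), 0.49)]
[ 0.02   0.219 -0.107 -0.008  0.134  0.152 -0.044]
```

View pics/s5.png

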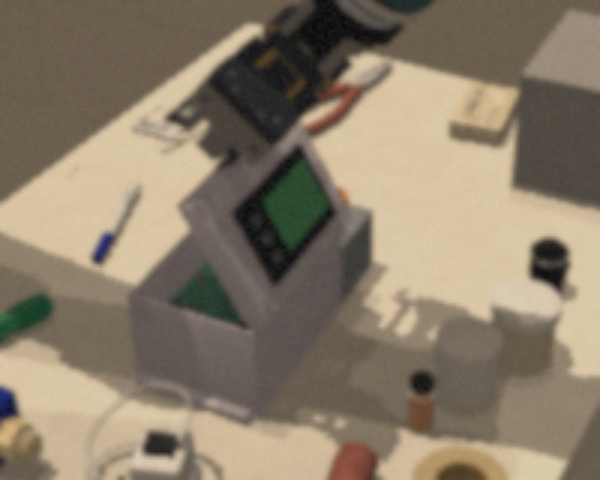

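The crop shows the cover held open at about 60° by the tab (crop (240,160)). Vial, objective and marker are undisturbed. The cover is still and the grip is 25 N, so I'm handing in.

```bash
python3 -c "
from h import *
print(arm.sign_off())"
```

```text
the job is handed in; nothing more can be done
None
```

I pressed both cartridges to their hard stop (18–23 N) with the cover shut, then lifted the cover to about 60° and handed in while still holding it by the tab, at 9.6 s of the 48 s; the hand-in gave no verdict.

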